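# Open the child-resistant can

### The arm

A 6-joint arm with a two-finger parallel gripper is mounted at the origin on a cart in front of the work surface, level with it; the furniture and walls round the work are solid. World frame = base frame: x ahead of the robot, y to its left, z up, the work surface at z = 0. Lengths are in m, angles in degrees, forces in N, time in s.
With the tool pointing down it reaches from about 0.3 to 0.75 m from the base axis. Payload 8.5 kg.
Tool frame: the origin (TCP) lies midway between the tips of the shut fingers; the grasp point (between the pads) lies 19 mm behind it; z points along the fingers, y is the line along which they close (so a half turn about z gives the same grasp; the last joint's range is limited). The gripper opens to 85 mm and grips with 20 to 120 N. Pads are 22 mm wide; open, the fingers measure 114 mm over their backs; the gripper's body (76 mm by 85 mm) begins 54 mm behind the grasp point. The pads swing forward as they close: fully open they stand 13 mm farther back than shut.
Start: joints at [-81.263, 21.807, 74.336, -0, 83.858, -12.336], TCP at [0.198, -0.513, 0.231] pointing down, gripper open.
Joint ranges: [-178.18, 178.18], [-50.72, 133.34], [12.68, 142.11], [-81.47, 261.47], [9.98, 163.14], [-165.26, 165.26]. Speed limits (degrees/s): [136.94, 136.94, 180, 180, 180, 180].

### API

Orientations are given as a 3x3 rotation matrix whose columns are the frame's x, y, z axes.
In Python, from rig import env, get_image, close_job gives the robot as it stands.
- The arm moves only by the tool step_arm, never from a script. Its argument "targets" is a list of rows, each a list of 2 entries, a list of its own where there are three numbers: the shift along the tool's x, y, z as a fraction of full scale, then the turn, a rotation vector about the tool's x, y, z as a fraction of full scale. In form: [[[x, y, z], [wx, wy, wz]], ...]. A call has 1 to 10 rows; each row is the pose to reach, as a shift and turn from the pose commanded when the call began, along the tool's axes at that moment; what a row does not reach only later rows make up. Full scale, the value 1, is 0.3 m for a shift and 45 degrees for a turn. A row lasts 1/12 s, in which the tool goes at most 41.7 mm and 7.16 degrees, less where a joint would pass 70% of its speed; a pose out of reach is approached as far as the arm can. A call with a number of a shift or a turn outside -1 to 1 is refused whole. A call with a gripper value outside its range is refused whole. "jaw" is the finger opening in mm, from 0 to 85.4, set as the call begins (left out, the last holds). The fingers move at their own pace and stop on an object; "grip_force" is the grip in N (left out, the last holds). Time passes only in rows, so rows that repeat a pose let the fingers close. It gives the time, the measured TCP pose, the force, the opening and the grip force at its end, in the units of the state.
- env.observe(): the state, without advancing time (a new reading comes with each control period).
- get_image(name): name is "side" or "top" or "wrist"; returns a dict with "img" (400x640x3 uint8, red, green, blue), "z_map" (400x640 float32, m along the optical axis (not along the pixel's ray), 0 where there is no reading), "intrinsics" (3x3 intrinsics, pixels), "rvec" (rotation vector, rad) and "tvec" (3), from world to camera coordinates, as OpenCV has them. Camera axes: x right, y down, z forward; pixel columns grow to the right and rows downward; lengths in m; the calibration is good to about 2 mm. The wrist camera is an equidistant fisheye: a pixel r from the principal point sees the ray r / f radians off the axis. A picture is of the moment at which its call begins.
- close_job(): hands the job in; it is judged then, once.
The state is a dict: "time_s": time; "q": joint angles; "qvel": joint speeds; "joint_efforts": joint torques, N m; "position": TCP position; "tool_rot": TCP orientation; "ft_force": force on the tool from outside, world axes, zero at the start; "wrist_torque": the same for the moment, N m; "grip_width": finger opening in m; "gripper_force": force on a finger pad.
Only numpy, scipy, OpenCV 4.12 (cv2) and the standard library are available. Lean on these libraries where they do the work, as an engineer would, in place of code of your own. Each camera call takes 0.05 s, during which the arm holds its last target. There are 200 camera calls.

### The job

Open the round metal can: swing its carrying handle right down to the side that has room for it, push the white child-resistant cap down hard and turn it anticlockwise past its catches, then lift it off and set it flat and right way up on the free part of the dark pad. Leave the can standing where it is and do not knock or shift the other things.

Things in the scene. Friction and masses are not known exactly. Their poses are not given: they have to be found in the camera images.
- can: Round aluminium can with a plain paper band, 2.2 kg, loose on the table: 120 mm across, shoulder 112 mm high, neck mouth 128.5 mm high. Origin: centre of its underside, z up. Two ears at its +x and -x sides, 90 mm up, carry the handle, which swings to its +y and -y sides.
- bail (a joint): Carrying handle of steel wire. 0: upright, over the cap; grows as it swings to the can's +y side, +1.75 at its stop; -1.75 at the stop on the -y side. Light friction holds it up to about 1 rad, beyond that it may drop by itself. Its hinge line is the can's x direction, 90 mm up the can.
- bail_grip (a point): Middle of the handle's black grip tube, 14 mm thick, 84 mm long along the can's x axis; it moves on a radius of 94 mm about the hinge line and clears the cap's grip bar by only 6 mm.
- cap: White child-resistant cap, 70 g: ribbed skirt 63 mm across, 24 mm from its lower edge to its flat top. Origin: centre of the skirt's lower edge, z up. Locked, its origin is 119.5 mm above the can's and its axes lie within 0.07 rad of the can's. It has 1 to 2 mm of sideways play on the neck.
- cap_bar (a point): Middle of the top edge of the bar on the cap, 46 mm above the cap's origin. The bar is 12 mm thick, 56 mm long, 22 mm tall above the flat top, runs through the middle and points +30 degrees (anticlockwise from above) from the cap's x axis. Fingertips can straddle it and push on the flat top.
- can_neck (a point): Centre of the neck's mouth, 128.5 mm up the can. A spring holds the cap's lugs up behind 3.5 mm deep catches (7 N at rest, 1.5 N more per mm). Pushed 4 to 7 mm down (13 to 18 N, bottoms at 7.5 mm) the cap turns anticlockwise from above; turned over 43 degrees from locked it is free to lift straight off; a stop ends the turn at 72 degrees, so aim at 58.
- pad: Dark pad fixed flat on the table, 85 mm along its x, 155 mm along its y, 5 mm thick. Origin: centre of its underside. The flask stands on its +y half; its -y half is free.
- flask: Glass conical flask, 64 mm across, 106 mm high, standing on the pad. Origin: centre of its underside.
- wash_bottle: White wash bottle with a bent red spout, 64 x 95 mm, 200 mm high, standing close to one side of the can, where the handle has no room to go down. Origin: centre of its underside.
- low_jar: Flat jar, 65 mm across, 34 mm high, standing close to the other side of the can; the handle passes above it. Origin: centre of its underside.
- cylinder: Measuring cylinder on a 63 mm foot, 243 mm high, easily tipped, between the can and the pad. Origin: centre of its underside.
- tall_beaker: Empty glass beaker, 97 mm across, 138 mm high, beyond the pad. Origin: centre of its underside.
Things that resemble listed ones, but are neither listed nor needed, are in the scene too. Leave any yellow look-alike of the can alone.

How it is judged:
By the outcome, as a careful person would: the job done as asked, in the order asked, and still so for the second after the job is handed in, with the robot touching nothing.
It also fails if it takes over 62 s, if anything falls off the work surface, if the arm or the gripper's body presses on something with over 40 N, if the wrist force passes 120 N, or if a joint passes its speed limit or range.

## Working session

There is one attempt and no reset: what is moved stays moved. The work goes in short steps, Python scripts to look and compute and a tool call to move; the robot and the scene stay as the last step left them, time stands still between calls to the robot, and variables do not carry over. Pictures are saved under pics/ and viewed, at most 10 in all, crops included, and the job is handed in when it is done.

Besides the shell and the picture viewer there is one more tool, called as name(argument=value, ...), one argument or row to a line, values as JSON. step_arm: Moves the arm, as the interface text tells. Its arguments: {"type":"object","properties":{"targets":{"type":"array","items":{"type":"array"}},"jaw":{"type":"number"},"grip_force":{"type":"number"}},"required":["targets"]}

```bash
mkdir -p pics; ls; cat > h.py <<'E'
from rig import env,get_image,close_job
import numpy as np,cv2,pickle
def cap(n):
    d=get_image(n); pickle.dump(d,open(f'{n}.pkl','wb')); return d
def load(n): return pickle.load(open(f'{n}.pkl','rb'))
def world(d):
    z=d['z_map'].astype(float);K=np.array(d['intrinsics']);h,w=z.shape
    v,u=np.mgrid[:h,:w]
    P=np.stack([(u-K[0,2])/K[0,0]*z,(v-K[1,2])/K[1,1]*z,z],-1)
    R=cv2.Rodrigues(np.array(d['rvec'],float))[0];t=np.array(d['tvec'],float).ravel()
    W=(P-t)@R; W[z==0]=np.nan; return W
def plane(d,u,v,z):
    K=np.array(d['intrinsics']);R=cv2.Rodrigues(np.array(d['rvec'],float))[0];t=np.array(d['tvec'],float).ravel()
    r=R.T@np.array([(u-K[0,2])/K[0,0],(v-K[1,2])/K[1,1],1]);c=-R.T@t
    return c+r*(z-c[2])/r[2]
E
python3 - <<'E'
from h import *
for n in('top','side'):
    d=cap(n);cv2.imwrite(f'pics/{n}0.png',d['img'][:,:,::-1])
    R=cv2.Rodrigues(np.array(d['rvec'],float))[0];print(n,-R.T@np.ravel(d['tvec']),d['intrinsics'])
s=env.observe();print(s)
E
```

```text
pics
top [ 0.30306677 -0.01138581  1.73998549] [[501.87465817   0.         325.27755926]
 [  0.         501.87465817 198.25705485]
 [  0.           0.           1.        ]]
side [-0.00193589  0.9267547   0.91807544] [[499.61335817   0.         324.60209988]
 [  0.         499.61335817 199.52583143]
 [  0.           0.           1.        ]]
{'time_s': 0.1, 'q': array([-8.12625086e+01,  2.18377583e+01,  7.43786010e+01,  8.26354450e-04,
        8.38585322e+01, -1.23363637e+01]), 'qvel': array([-0.00937412,  0.08088488, -0.00654094,  0.00965672,  0.03003882,
        0.12447876]), 'joint_efforts': array([ 3.38226797e-03, -4.49223804e+01, -2.31655544e+01, -3.26516465e-04,
        3.59168873e-03,  4.06171438e-06]), 'position': array([ 0.19772016, -0.51295565,  0.23077829]), 'tool_rot': array([[ 9.33118295e-01,  3.59569484e-01, -1.84385363e-04],
       [ 3.59569412e-01, -9.33117443e-01,  1.29411127e-03],
       [ 2.93269722e-04, -1.27385824e-03, -9.99999146e-01]]), 'ft_force': array([0.02655139, 1.26899704, 0.65460845]), 'wrist_torque': array([ 0.01958993,  0.00183277, -0.0691343 ]), 'gripper_force': 0.0, 'grip_width': 0.08562826020522646}
```

View pics/top0.png

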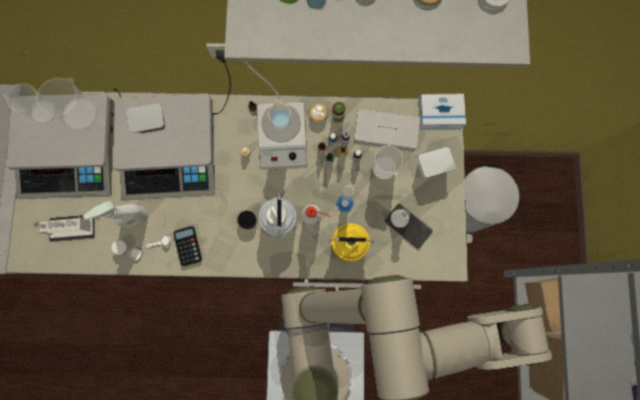

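View pics/side0.png

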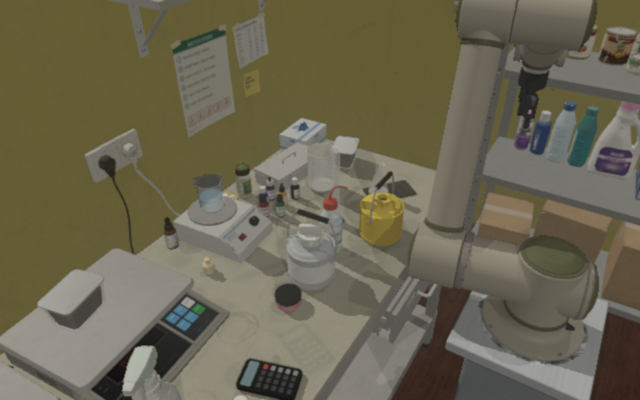

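Top view: the can is at (278,217), a silver can with the black handle grip across it. The low jar is at (247,219), the wash bottle with red spout at (312,213) and the cylinder with blue foot at (345,203). The pad is at (408,226) with the flask at (400,218), the beaker at (387,162). Two can-like things: silver at (278,217) and yellow at (350,242). The silver one fits "aluminium, paper band"; I'll confirm it in a crop.

```bash
python3 - <<'E'
from h import *
d=load('top');s=load('side')
a=cv2.resize(d['img'][170:270,225:445],None,fx=3.6,fy=3.6,interpolation=cv2.INTER_CUBIC)
b=cv2.resize(s['img'][160:320,260:440],None,fx=1.5,fy=1.5)
cv2.imwrite('pics/crop1.png',a[:,:,::-1])
c=cv2.resize(s['img'][165:310,260:430],None,fx=4,fy=4,interpolation=cv2.INTER_CUBIC);cv2.imwrite('pics/crop2.png',c[:,:,::-1])
W=world(d)
for n,(u,v) in dict(can=(270,228),jar=(247,219),wash=(312,213),cyl=(345,203),pad=(420,236),flask=(400,218),beaker=(387,162),yel=(350,242)).items(): print(n,W[v,u].round(3))
E
```

```text
can [0.486 0.156 0.115]
jar [0.525 0.244 0.032]
wash [0.531 0.02  0.163]
cyl [ 0.578 -0.088  0.089]
pad [ 0.481 -0.353  0.005]
flask [ 0.533 -0.273  0.076]
beaker [ 0.743 -0.24   0.002]
yel [ 0.446 -0.105  0.113]
```

View pics/crop1.png

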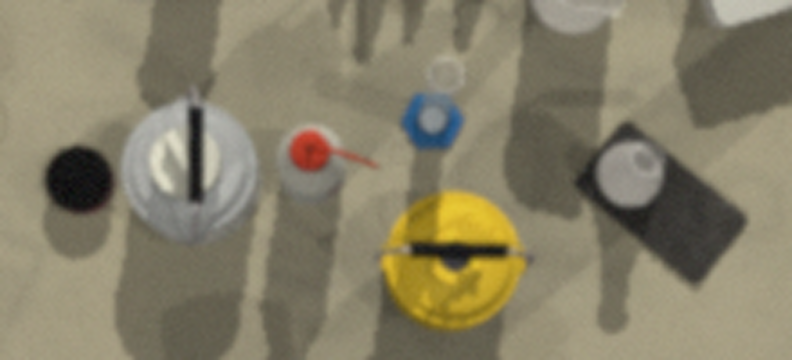

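View pics/crop2.png

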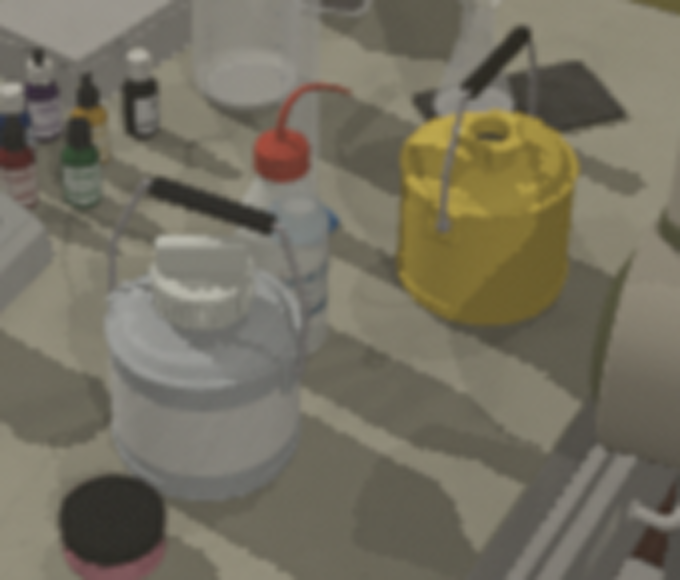

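Crops: silver can with white bar cap under an upright black grip at top (196,150 in crop), black/pink low jar to its left and the wash bottle to its right. So this is the can meant; the yellow one has a look-alike handle and no white cap. Room is on the jar side (world +y).

```bash
python3 - <<'E'
from h import *
from scipy.optimize import least_squares
d=load('top');W=world(d);im=d['img'].astype(int);hsv=cv2.cvtColor(d['img'],cv2.COLOR_RGB2HSV)
x,y,z=W[...,0],W[...,1],W[...,2]
roi=(abs(x-.53)<.1)&(abs(y-.15)<.1)
dark=roi&(im.max(2)<60)&(z>.14)
P=W[dark];print('grip',len(P),P.mean(0),np.percentile(P[:,2],[5,50,95]))
vv,uu=np.where(dark);print(uu.min(),uu.max(),vv.min(),vv.max(),uu.mean(),vv.mean())
c=P-P.mean(0);w,v=np.linalg.eigh(c[:,:2].T@c[:,:2]);print('dir',v[:,1],np.degrees(np.arctan2(v[1,1],v[0,1])))
# shoulder silhouette circle: upper rim at .112
for n,(xx,yy,r,zl,zh) in dict(can=(.53,.155,.09,.09,.125),cap=(.53,.155,.05,.135,.15),bar=(.53,.155,.05,.155,.172),jar=(.525,.244,.05,.025,.04),yel=(.45,-.1,.09,.09,.125),wash=(.53,.02,.06,.08,.21),flask=(.53,-.27,.05,.03,.12)).items():
    m=(np.hypot(x-xx,y-yy)<r)&(z>zl)&(z<zh);Q=W[m]
    if len(Q)<5: print(n,len(Q));continue
    pt=cv2.minEnclosingCircle(Q[:,:2].astype(np.float32));print(n,len(Q),Q.mean(0).round(4),np.round(pt[0],4),round(pt[1],4),np.median(Q[:,2]).round(4))
    if n=='bar':
        c=Q-Q.mean(0);w,v=np.linalg.eigh(c[:,:2].T@c[:,:2]);print('bardir',np.degrees(np.arctan2(v[1,1],v[0,1])),w)
pm=(z<.02)&(im.max(2)<75)&(abs(x-.5)<.15)&(abs(y+.32)<.15)
Q=W[pm];r=cv2.minAreaRect(Q[:,:2].astype(np.float32));print('pad',len(Q),r,np.median(Q[:,2]))
print(cv2.boxPoints(r))
# height map around can
vs=range(196,238,2)
for v_ in vs: print(v_,' '.join('%4d'%(1000*z[v_,u]) if z[v_,u]==z[v_,u] else ' nan' for u in range(256,302,2)))
E
```

```text
grip 74 [0.52558334 0.12226912 0.19004791] [0.18517405 0.18999672 0.19468887]
278 280 200 225 278.97297297297297 212.83783783783784
dir [-0.9993834  -0.03511164] -177.98783773128983
can 742 [0.5227 0.1342 0.1066] [0.5254 0.1347] 0.07 0.1068
cap 160 [0.522  0.1385 0.1436] [0.5264 0.1364] 0.0314 0.1437
bar 42 [0.5313 0.1397 0.1649] [0.5286 0.1387] 0.0239 0.1654
bardir -154.28106692770342 [0.00034995 0.00667331]
jar 268 [0.5226 0.2454 0.033 ] [0.5232 0.2461] 0.0326 0.0332
yel 943 [ 0.4458 -0.1071  0.1078] [ 0.447  -0.1058] 0.0696 0.1078
wash 323 [0.5297 0.0233 0.1367] [0.5304 0.021 ] 0.059 0.1247
flask 188 [ 0.536  -0.2769  0.0663] [ 0.5389 -0.2791] 0.0284 0.0599
pad 684 ((0.5164656043052673, -0.3084643483161926), (0.1540983021259308, 0.08226261287927628), 50.677528381347656) 0.004891182350465066
[[ 0.43582192 -0.34200466]
 [ 0.49945962 -0.3941332 ]
 [ 0.5971093  -0.27492404]
 [ 0.5334716  -0.22279549]]
196   -6   -3    3    3    4   -1    5   -2    0   -4    0  161    1   -2   -5    2   -1    2    1   -5    1   -5    6
198   -3    0    5    3    4    0    0    2   -1  102  105  103   9
[... 1612 characters left out ...]
    1  105  100  105  111  109  115  111  108  185  182  112  116  110  106  101  109   65    3    0   -2
228   -3    5   -2   -3  100  101  110  114  110  112  109  105  189  114  113  100  107   99   76   19    0   -1   -4
230   -2    2    3   -5    1  102  102  103  109  112  113  106  107  105  112  102   99   78   43   -6   -1   -2   -6
232   -1   -8   -8    0    0    1   98  103   95  106  109  104   99  108  106  104   77   49   15   -2    3    2   -7
234    0    0    0    2    2   -2   -1   66   93   97   96  153   97  101   81   63   31   -1   -2   -3   -4    4    8
236   -4   -5    0   -5   -8    2   -8    1   12   33   94  139   99   39   31   15   -7   -2    0   -3    0   -5    0
```

```bash
cat >> h.py <<'E'
from scipy.spatial.transform import Rotation as Ro
def plan(wps,verbose=True):
    "wps: (x,y,z,yaw of tool x) -> fractions in the tool frame now"
    s=env.observe();p=np.array(s['position']);R=np.array(s['tool_rot'])
    print('t',s['time_s'],'p',p.round(4),'yaw',np.degrees(np.arctan2(R[1,0],R[0,0])).round(2),'F',np.round(s['ft_force'],1),'w',round(s['grip_width'],4),'gf',s['gripper_force'])
    for x,y,z,a in wps:
        T=Ro.from_euler('z',a,degrees=True).as_matrix()@np.diag([1,-1,-1.])
        d=R.T@(np.array([x,y,z])-p);w=Ro.from_matrix(R.T@T).as_rotvec(degrees=True)
        print((d/.3).round(4).tolist(),(w/45).round(4).tolist(),'rows',max(np.linalg.norm(d)/.0417,np.linalg.norm(w)/7.16).round(1))
E
python3 -c "
from h import *
plan([(.198,-.513,.34,60),(.35,-.3,.34,60)])"
```

```text
t 0.1 p [ 0.1977 -0.513   0.2308] yaw 21.07 F [0.  1.3 0.7] w 0.0856 gf 0.0
[0.0009, 0.0, -0.3641] [-0.0014, -0.0009, -0.865] rows 5.4
[0.729, -0.4803, -0.3632] [-0.0014, -0.0009, -0.865] rows 6.8
```

step_arm(
  targets=[
    [[0,0,-0.1],[0,0,-0.16]],
    [[0,0,-0.24],[0,0,-0.32]],
    [[0,0,-0.364],[0,0,-0.48]],
    [[0.12,-0.08,-0.364],[0,0,-0.64]],
    [[0.24,-0.16,-0.364],[0,0,-0.8]],
    [[0.36,-0.24,-0.364],[0,0,-0.865]],
    [[0.48,-0.32,-0.364],[0,0,-0.865]],
    [[0.6,-0.4,-0.364],[0,0,-0.865]],
    [[0.729,-0.48,-0.364],[0,0,-0.865]],
    [[0.729,-0.48,-0.364],[0,0,-0.865]],
  ],
  jaw=0,
  grip_force=30,
)

```text
time_s: 0.93
position: [0.352, -0.2961, 0.3408]
tool_rot: [[0.497, 0.868, 0.001], [0.868, -0.497, 0.001], [0.001, 0.0, -1.0]]
ft_force: [-0.2, -0.6, 0.3]
grip_width: 0.0001
gripper_force: 0.0
```

```bash
python3 -c "
from h import *
plan([(.526,.0,.34,90),(.526,.085,.34,90)])"
```

```text
t 0.9333 p [ 0.352  -0.2961  0.3408] yaw 60.22 F [-0.2 -0.6  0.3] w 0.0001 gf 0.0
[1.1447, 0.0133, 0.0041] [0.001, -0.0012, -0.6619] rows 8.2
[1.3906, -0.1275, 0.0043] [0.001, -0.0012, -0.6619] rows 10.0
```

step_arm(
  targets=[
    [[0.13,0,0],[0,0,-0.15]],
    [[0.26,0,0],[0,0,-0.3]],
    [[0.39,0,0],[0,0,-0.45]],
    [[0.52,0,0],[0,0,-0.6]],
    [[0.65,0,0],[0,0,-0.662]],
    [[0.78,0,0],[0,0,-0.662]],
    [[0.9,0,0],[0,0,-0.662]],
    [[1,0,0],[0,0,-0.662]],
    [[1,0,0],[0,0,-0.662]],
  ],
)

```text
time_s: 1.68
position: [0.5015, -0.0364, 0.3399]
tool_rot: [[-0.001, 1.0, -0.001], [1.0, 0.001, 0.002], [0.002, -0.001, -1.0]]
ft_force: [0.5, 0.9, -0.4]
grip_width: -0.0003
gripper_force: 0.0
```

```bash
python3 -c "
from h import *
plan([(.526,.085,.34,90),(.526,.085,.175,90)])"
```

```text
t 1.6833 p [ 0.5015 -0.0364  0.3399] yaw 90.07 F [ 0.5  0.9 -0.4] w -0.0003 gf 0.0
[0.4045, 0.0823, 0.0002] [-0.0007, -0.002, 0.0016] rows 3.0
[0.4037, 0.0826, 0.5502] [-0.0007, -0.002, 0.0016] rows 4.9
```

step_arm(
  targets=[
    [[0.12,0.03,0],[0,0,0]],
    [[0.25,0.06,0],[0,0,0]],
    [[0.36,0.082,0],[0,0,0]],
    [[0.404,0.082,0],[0,0,0]],
    [[0.404,0.082,0.12],[0,0,0]],
    [[0.404,0.082,0.25],[0,0,0]],
    [[0.404,0.082,0.38],[0,0,0]],
    [[0.404,0.082,0.48],[0,0,0]],
    [[0.404,0.082,0.55],[0,0,0]],
    [[0.404,0.082,0.55],[0,0,0]],
  ],
)

```text
time_s: 2.52
position: [0.5229, 0.0804, 0.1713]
tool_rot: [[0.004, 1.0, -0.009], [1.0, -0.004, 0.001], [0.0, -0.009, -1.0]]
ft_force: [-1.8, 0.6, 0.1]
grip_width: 0.0
gripper_force: 0.0
```

```bash
python3 - <<'E'
from h import *
w=[]
for th in (0,.2,.4,.6,.8,1.0,1.2,1.35):
    w.append((.526,.1355+.094*np.sin(th)-.016,.09+.094*np.cos(th)-.008+.001*(th<.5),90))
plan(w)
d=cap('side');cv2.imwrite('pics/s1.png',cv2.resize(d['img'][150:310,250:440],None,fx=3.5,fy=3.5)[:,:,::-1])
E
```

```text
t 2.5167 p [0.5229 0.0804 0.1713] yaw 89.77 F [-1.8  0.6  0.1] w 0.0 gf 0.0
[0.1302, 0.0095, -0.019] [-0.0112, -0.0006, -0.0051] rows 0.9
[0.1925, 0.0093, -0.0127] [-0.0112, -0.0006, -0.0051] rows 1.4
[0.2522, 0.0093, 0.0058] [-0.0112, -0.0006, -0.0051] rows 1.8
[0.3071, 0.0093, 0.0392] [-0.0112, -0.0006, -0.0051] rows 2.2
[0.355, 0.0095, 0.0795] [-0.0112, -0.0006, -0.0051] rows 2.6
[0.3938, 0.0098, 0.1285] [-0.0112, -0.0006, -0.0051] rows 3.0
[0.4222, 0.0102, 0.1843] [-0.0112, -0.0006, -0.0051] rows 3.3
[0.4358, 0.0105, 0.2292] [-0.0112, -0.0006, -0.0051] rows 3.5
```

View pics/s1.png

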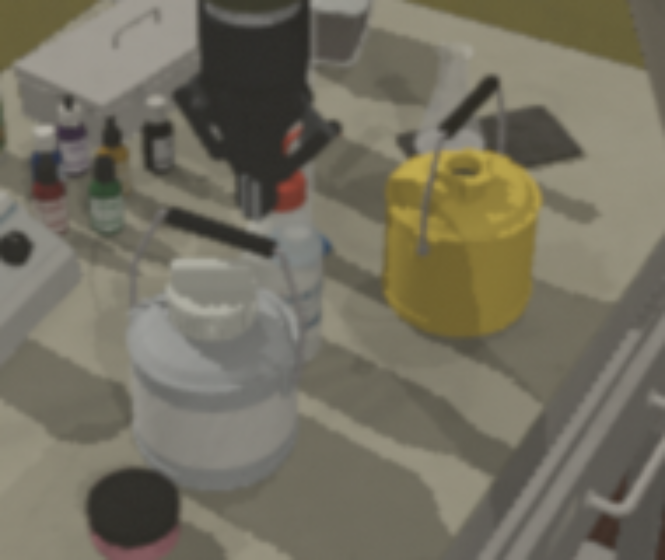

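The tool's fingers are down at crop (255,195), between the grip (220,230) and the red-topped bottle (290,190), touching nothing. Pushing along the arc.

step_arm(
  targets=[
    [[0,0,0],[0,0,0]],
    [[0.05,0,-0.007],[0,0,0]],
    [[0.09,0,-0.007],[0,0,0]],
    [[0.13,0,-0.007],[0,0,0]],
    [[0.16,0,-0.003],[0,0,0]],
    [[0.19,0,0.002],[0,0,0]],
    [[0.22,0,0.008],[0,0,0]],
    [[0.24,0,0.018],[0,0,0]],
    [[0.27,0,0.034],[0,0,0]],
    [[0.27,0,0.034],[0,0,0]],
  ],
)

```text
time_s: 3.4
position: [0.5249, 0.163, 0.1641]
tool_rot: [[0.003, 1.0, -0.002], [1.0, -0.003, 0.0], [0.0, -0.002, -1.0]]
ft_force: [0.1, 0.2, -0.5]
grip_width: -0.0001
gripper_force: 0.0
```

```bash
python3 - <<'E'
from h import *
plan([])
d=cap('side');cv2.imwrite('pics/s2.png',cv2.resize(d['img'][150:310,250:440],None,fx=3.5,fy=3.5)[:,:,::-1])
E
```

```text
t 3.4 p [0.5249 0.163  0.1641] yaw 89.85 F [ 0.1  0.2 -0.5] w -0.0001 gf 0.0
```

View pics/s2.png

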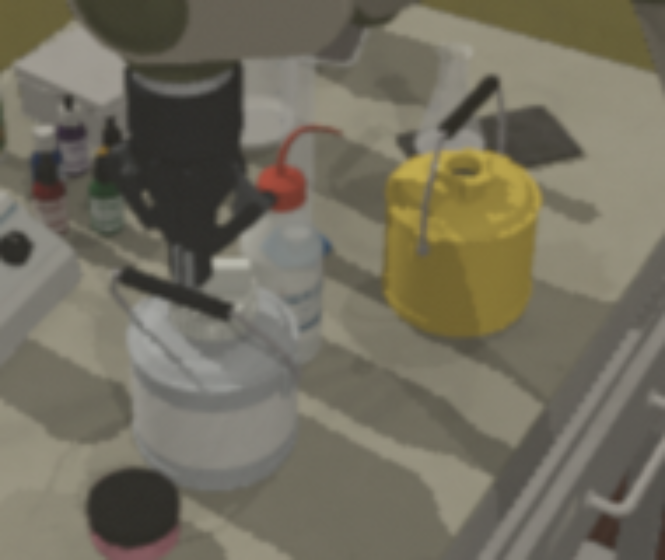

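The handle (crop 175,290) is leaning towards the jar with the fingers behind it. I'll carry on down the arc.

step_arm(
  targets=[
    [[0.035,0,0.025],[0,0,0]],
    [[0.07,0,0.058],[0,0,0]],
    [[0.09,0,0.08],[0,0,0]],
    [[0.109,0,0.106],[0,0,0]],
    [[0.13,0,0.135],[0,0,0]],
    [[0.15,0,0.163],[0,0,0]],
    [[0.165,0,0.19],[0,0,0]],
    [[0.165,0,0.19],[0,0,0]],
    [[0.165,0,0.0],[0,0,0]],
    [[0.205,0,0.0],[0,0,0]],
  ],
)

```text
time_s: 4.28
position: [0.5268, 0.2223, 0.1685]
tool_rot: [[0.005, 1.0, 0.003], [1.0, -0.005, -0.0], [0.0, 0.003, -1.0]]
ft_force: [1.0, 0.2, 2.3]
grip_width: 0.0004
gripper_force: 0.0
```

```bash
python3 - <<'E'
from h import *
plan([(.526,.2275,.12,90),(.526,.2275,.078,90)])
d=cap('side');W=world(d);im=d['img']
m=(im.max(2)<60)&(abs(W[...,0]-.526)<.06)&(abs(W[...,1]-.2)<.08)&(W[...,2]>.045)&(W[...,2]<.14)
print(m.sum(),np.median(W[m],0),W[m].mean(0)); 
E
```

```text
t 4.2833 p [0.5268 0.2223 0.1685] yaw 89.7 F [1.  0.2 2.3] w 0.0004 gf 0.0
[0.0174, -0.0032, 0.1617] [0.004, 0.0, -0.0066] rows 1.2
[0.0174, -0.0036, 0.3017] [0.004, 0.0, -0.0066] rows 2.2
134 [0.52124241 0.2347683  0.07653755] [0.52059314 0.23492707 0.07632098]
```

step_arm(
  targets=[
    [[0,0,0.08],[0,0,0]],
    [[0,0,0.16],[0,0,0]],
    [[0,0,0.22],[0,0,0]],
    [[0,0,0.26],[0,0,0]],
    [[0,0,0.28],[0,0,0]],
    [[0,0,0.29],[0,0,0]],
    [[0,0,0.29],[0,0,0]],
    [[0,0,0.29],[0,0,0]],
  ],
)

```text
time_s: 5.0
position: [0.5257, 0.2231, 0.0799]
tool_rot: [[0.004, 1.0, 0.001], [1.0, -0.004, -0.0], [-0.0, 0.001, -1.0]]
ft_force: [-4.2, -1.1, 9.9]
grip_width: 0.0001
gripper_force: 4.8
```

step_arm(
  targets=[
    [[0,0,-0.1],[0,0,0]],
    [[0,0,-0.2],[0,0,0]],
    [[0,0,-0.35],[0,0,0]],
    [[0,0,-0.45],[0,0,0.15]],
    [[-0.1,0,-0.6],[0,0,0.3]],
    [[-0.2,0,-0.7],[0,0,0.45]],
    [[-0.3,0,-0.7],[0,0,0.6]],
    [[-0.3,0,-0.7],[0,0,0.75]],
    [[-0.3,0,-0.7],[0,0,0.9]],
    [[-0.3,0,-0.7],[0,0,0.9]],
  ],
  jaw=85,
)

```text
time_s: 5.83
position: [0.5254, 0.1325, 0.2891]
tool_rot: [[0.656, 0.754, 0.002], [0.754, -0.656, 0.0], [0.001, 0.001, -1.0]]
ft_force: [-0.2, -0.4, -0.4]
grip_width: 0.0848
gripper_force: 0.0
```

```bash
python3 - <<'E'
from h import *
plan([])
d=cap('side');W=world(d);im=d['img']
m=(im.max(2)<60)&(abs(W[...,0]-.526)<.06)&(abs(W[...,1]-.2)<.08)&(W[...,2]>.045)&(W[...,2]<.14)
print(m.sum(),np.median(W[m],0)); 
d=cap('wrist');cv2.imwrite('pics/w1.png',d['img'][:,:,::-1]);print(d['intrinsics'],d['rvec'],d['tvec'])
d=cap('top');cv2.imwrite('pics/t1.png',cv2.resize(d['img'][180:260,220:360],None,fx=5,fy=5)[:,:,::-1])
E
```

```text
t 5.8333 p [0.5254 0.1325 0.2891] yaw 48.97 F [-0.2 -0.4 -0.4] w 0.0848 gf 0.0
130 [0.52146409 0.23562665 0.07684026]
[[309.70691629   0.         317.54771647]
 [  0.         309.70691629 195.45467818]
 [  0.           0.           1.        ]] [-2.67316938  0.9888466   0.15187062] [-0.31170987  0.36548982  0.56811316]
```

View pics/w1.png

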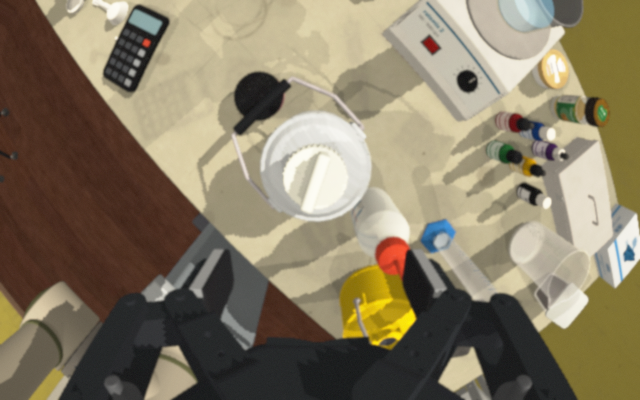

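The wrist view shows the handle lying over the jar side (265,105), the jar under it, the cap at (318,178), and its bar free, running from (308,205) to (325,152).

```bash
python3 - <<'E'
from h import *
d=load('wrist');K=np.array(d['intrinsics']);R=cv2.Rodrigues(np.array(d['rvec'],float))[0];t=np.ravel(d['tvec'])
v,u=np.mgrid[:400,:640];dx,dy=u-K[0,2],v-K[1,2];r=np.hypot(dx,dy)+1e-9;th=r/K[0,0]
ray=np.stack([dx/r*np.sin(th),dy/r*np.sin(th),np.cos(th)],-1)
z=d['z_map'].astype(float);W=((ray*(z/ray[...,2])[...,None])-t)@R;W[z==0]=np.nan
T=world(load('top'))
def onplane(h):
    c=-R.T@t;rw=ray@R;return c+rw*((h-c[2])/rw[...,2])[...,None]
def rep(n,Q):
    f=cv2.minAreaRect(Q.astype(np.float32));c=Q-Q.mean(0);w,vv=np.linalg.eigh(c.T@c)
    print(n,len(Q),Q.mean(0).round(4),'rect',np.round(f[0],4),np.round(f[1],4),f[2],'dir',np.degrees(np.arctan2(vv[1,1],vv[0,1]))%180)
for n,A in(('wrist',W),('top',T)):
    near=np.hypot(A[...,0]-.526,A[...,1]-.136)<.045
    m=near&(A[...,2]>.155)&(A[...,2]<.18);rep(n+' bar',A[m][:,:2])
    m=near&(A[...,2]>.135)&(A[...,2]<.15);rep(n+' capflat',A[m][:,:2]);print(np.median(A[m][:,2]))
    m=near&(A[...,2]>.132);q=cv2.minEnclosingCircle(A[m][:,:2].astype(np.float32));print('circle',q)
    m=(np.hypot(A[...,0]-.526,A[...,1]-.136)<.075)&(A[...,2]>.09)&(A[...,2]<.135);print('can',cv2.minEnclosingCircle(A[m][:,:2].astype(np.float32)))
m=(np.hypot(W[...,0]-.526,W[...,1]-.136)<.045)&(W[...,2]>.155)&(W[...,2]<.18);print('wrist bar z',np.median(W[m][:,2]));rep('wrist bar on plane',onplane(.1655)[m][:,:2])
print(u[m].mean(),v[m].mean())
for n,A in(('wrist',W),):
  m=(d['img'].max(2)<60)&(abs(W[...,0]-.526)<.06)&(abs(W[...,1]-.22)<.04)&(W[...,2]>.055);rep('grip',W[m][:,:2]);print(np.median(W[m][:,2]))
E
```

```text
wrist bar 825 [0.5261 0.1387] rect [0.5251 0.1376] [0.0559 0.0129] 31.369218826293945 dir 31.342150536557227
wrist capflat 2399 [0.5263 0.1395] rect [0.5252 0.1383] [0.062  0.0625] 40.148189544677734 dir 120.38088556809501
0.1436681671746282
circle ((0.5259033441543579, 0.1359010934829712), 0.04506742209196091)
can ((0.5244105458259583, 0.14297769963741302), 0.07127976417541504)
top bar 35 [0.517  0.1307] rect [0.5156 0.1292] [0.0317 0.0113] 32.526123046875 dir 26.466174449299587
top capflat 92 [0.5133 0.1436] rect [0.5177 0.1448] [0.0485 0.0387] 1.3754624128341675 dir 156.4933075898259
0.1430371051841276
circle ((0.525659441947937, 0.13602283596992493), 0.04482172802090645)
can ((0.5237962603569031, 0.1345425695180893), 0.06128241494297981)
wrist bar z 0.16535581022111198
wrist bar on plane 825 [0.5262 0.1388] rect [0.5257 0.1383] [0.0569 0.0131] 31.505746841430664 dir 31.53490133829655
314.9321212121212 182.21454545454546
grip 4318 [0.4904 0.1923] rect [0.5112 0.2217] [0.0975 0.0484] 32.97114181518555 dir 43.69004920957539
0.37187453906212975
```

The bar is centred at (0.5256, 0.138), top 0.1655, 56×13 mm at 31.4°. That matches the given sizes (30° plus about 2° of can yaw), and the handle is at its stop.

```bash
python3 -c "
from h import *
plan([(.5256,.138,.2,31.4),(.5256,.138,.152,31.4)])"
```

```text
t 5.9833 p [0.5253 0.1334 0.2884] yaw 49.51 F [ 0.2 -0.7 -1.1] w 0.0849 gf 0.0
[0.0123, -0.0091, 0.2948] [0.0001, -0.0002, 0.4025] rows 2.5
[0.0123, -0.0091, 0.4548] [0.0001, -0.0002, 0.4025] rows 3.3
```

step_arm(
  targets=[
    [[0.005,-0.005,0.05],[0,0,0.15]],
    [[0.0123,-0.009,0.1],[0,0,0.3]],
    [[0.0123,-0.009,0.18],[0,0,0.4025]],
    [[0.0123,-0.009,0.25],[0,0,0.4025]],
    [[0.0123,-0.009,0.3],[0,0,0.4025]],
    [[0.0123,-0.009,0.35],[0,0,0.4025]],
    [[0.0123,-0.009,0.4],[0,0,0.4025]],
    [[0.0123,-0.009,0.43],[0,0,0.4025]],
    [[0.0123,-0.009,0.455],[0,0,0.4025]],
    [[0.0123,-0.009,0.455],[0,0,0.4025]],
  ],
  jaw=45,
)

```text
time_s: 6.82
position: [0.5252, 0.1379, 0.1507]
tool_rot: [[0.855, 0.519, -0.002], [0.519, -0.855, -0.0], [-0.002, -0.001, -1.0]]
ft_force: [0.2, 0.5, 0.3]
grip_width: 0.0452
gripper_force: 0.0
```

```bash
python3 -c "
from h import *
plan([(.5256,.138,.147,31.4)])
d=cap('wrist');cv2.imwrite('pics/w2.png',d['img'][:,:,::-1])"
```

```text
t 6.8167 p [0.5252 0.1379 0.1507] yaw 31.26 F [0.2 0.5 0.3] w 0.0452 gf 0.0
[0.0012, 0.0005, 0.0122] [-0.0013, 0.0023, -0.0031] rows 0.1
```

View pics/w2.png

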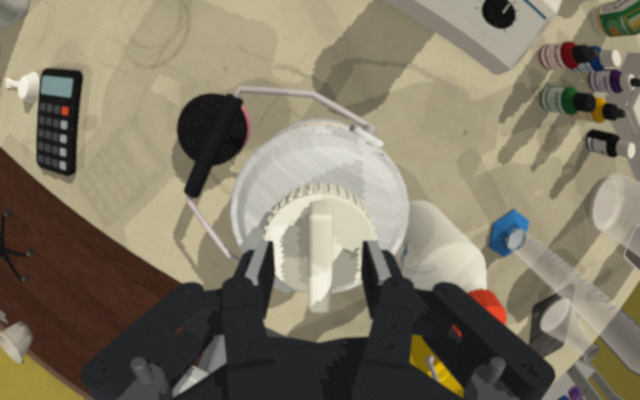

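The bar (320,250) is centred between the open fingers (258 and 378) and parallel to them. Closing on it.

step_arm(
  targets=[
    [[0,0,0.005],[0,0,0]],
    [[0,0,0.01],[0,0,0]],
    [[0,0,0.01],[0,0,0]],
    [[0,0,0.01],[0,0,0]],
    [[0,0,0.01],[0,0,0]],
    [[0,0,0.01],[0,0,0]],
    [[0,0,0.01],[0,0,0]],
    [[0,0,0.01],[0,0,0]],
  ],
  jaw=0,
  grip_force=60,
)

```text
time_s: 7.53
position: [0.526, 0.1376, 0.1493]
tool_rot: [[0.856, 0.518, 0.001], [0.518, -0.856, -0.0], [0.001, 0.001, -1.0]]
ft_force: [0.3, -3.0, 4.7]
grip_width: 0.0104
gripper_force: 63.0
```

step_arm(
  targets=[
    [[0,0,0.005],[0,0,0]],
    [[0,0,0.01],[0,0,0]],
    [[0,0,0.015],[0,0,0]],
    [[0,0,0.015],[0,0,0]],
    [[0,0,0.015],[0,0,0]],
  ],
)

```text
time_s: 7.95
position: [0.5261, 0.1376, 0.1455]
tool_rot: [[0.856, 0.518, 0.002], [0.518, -0.856, -0.0], [0.001, 0.001, -1.0]]
ft_force: [-1.6, -3.5, 12.1]
grip_width: 0.0101
gripper_force: 63.8
```

```bash
python3 -c "
from h import *
plan([])"
```

```text
t 7.95 p [0.5261 0.1376 0.1455] yaw 31.18 F [-1.6 -3.5 12.1] w 0.0101 gf 63.821507692337036
```

step_arm(
  targets=[
    [[0,0,0.004],[0,0,0]],
    [[0,0,0.008],[0,0,0]],
    [[0,0,0.008],[0,0,0]],
    [[0,0,0.008],[0,0,0]],
  ],
)

```text
time_s: 8.28
position: [0.5261, 0.1376, 0.1435]
tool_rot: [[0.856, 0.518, 0.002], [0.518, -0.856, -0.0], [0.002, 0.001, -1.0]]
ft_force: [-2.0, -3.0, 14.9]
grip_width: 0.0104
gripper_force: 64.3
```

step_arm(
  targets=[
    [[0,0,0.001],[0,0,-0.06]],
    [[0,0,0.001],[0,0,-0.12]],
    [[0,0,0.001],[0,0,-0.18]],
    [[0,0,0.001],[0,0,-0.24]],
    [[0,0,0.001],[0,0,-0.3]],
    [[0,0,0.001],[0,0,-0.36]],
    [[0,0,0.001],[0,0,-0.36]],
  ],
)

```text
time_s: 8.87
position: [0.5265, 0.1381, 0.1435]
tool_rot: [[0.675, 0.737, 0.004], [0.737, -0.675, 0.001], [0.003, 0.002, -1.0]]
ft_force: [-1.5, -0.4, 15.9]
grip_width: 0.0102
gripper_force: 64.3
```

```bash
python3 -c "
from h import *
plan([]);print(env.observe()['wrist_torque'])"
```

```text
t 8.8667 p [0.5265 0.1381 0.1435] yaw 47.51 F [-1.5 -0.4 15.9] w 0.0102 gf 64.25207734107971
[ 0.02757716  0.23999041 -0.00351004]
```

step_arm(
  targets=[
    [[0,0,0],[0,0,-0.1]],
    [[0,0,0],[0,0,-0.2]],
    [[0,0,0],[0,0,-0.3]],
    [[0,0,0],[0,0,-0.4]],
    [[0,0,0],[0,0,-0.5]],
    [[0,0,0],[0,0,-0.6]],
    [[0,0,0],[0,0,-0.7]],
    [[0,0,0],[0,0,-0.8]],
    [[0,0,0],[0,0,-0.93]],
    [[0,0,0],[0,0,-0.93]],
  ],
)

```text
time_s: 9.7
position: [0.5266, 0.1381, 0.1435]
tool_rot: [[0.008, 1.0, 0.004], [1.0, -0.008, 0.001], [0.001, 0.004, -1.0]]
ft_force: [-1.1, -0.2, 15.4]
grip_width: 0.0103
gripper_force: 64.3
```

```bash
python3 - <<'E'
from h import *
plan([]);print(env.observe()['wrist_torque'])
d=cap('wrist');cv2.imwrite('pics/w3.png',d['img'][:,:,::-1])
d=load('side');W=world(cap('side'));im=load('side')['img']
m=(im.max(2)<60)&(abs(W[...,0]-.526)<.06)&(abs(W[...,1]-.22)<.06)&(W[...,2]>.045)&(W[...,2]<.11)
print(m.sum(),np.median(W[m],0)); 
E
```

```text
t 9.7 p [0.5266 0.1381 0.1435] yaw 89.53 F [-1.1 -0.2 15.4] w 0.0103 gf 64.2540442943573
[0.04059175 0.34717803 0.05512334]
133 [0.51968602 0.23525654 0.07708279]
```

View pics/w3.png

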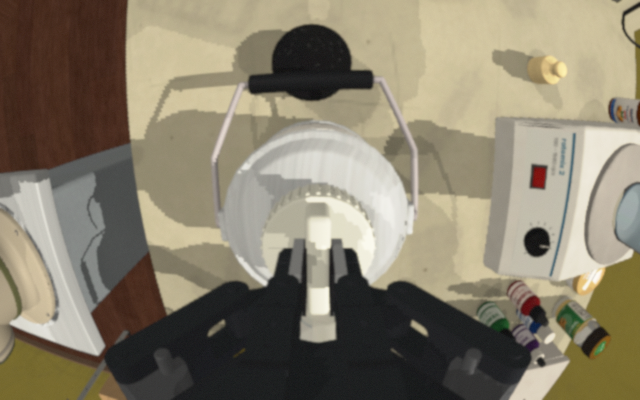

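Turned 58°, and the handle is still square across the view at (310,82), so the can did not turn. Lifting straight up.

step_arm(
  targets=[
    [[0,0,-0.01],[0,0,0]],
    [[0,0,-0.02],[0,0,0]],
    [[0,0,-0.03],[0,0,0]],
    [[0,0,-0.045],[0,0,0]],
    [[0,0,-0.06],[0,0,0]],
    [[0,0,-0.08],[0,0,0]],
    [[0,0,-0.11],[0,0,0]],
    [[0,0,-0.15],[0,0,0]],
    [[0,0,-0.2],[0,0,0]],
    [[0,0,-0.2],[0,0,0]],
  ],
)

```text
time_s: 10.63
position: [0.5266, 0.1379, 0.2045]
tool_rot: [[0.013, 1.0, 0.005], [1.0, -0.013, 0.0], [0.0, 0.005, -1.0]]
ft_force: [0.5, -0.5, -0.1]
grip_width: 0.0102
gripper_force: 62.1
```

```bash
python3 - <<'E'
from h import *
plan([(.526,.138,.35,90)])
d=cap('side');cv2.imwrite('pics/s3.png',cv2.resize(d['img'][130:310,230:440],None,fx=3.2,fy=3.2)[:,:,::-1])
E
```

```text
t 10.6333 p [0.5266 0.1379 0.2045] yaw 89.23 F [ 0.5 -0.5 -0.1] w 0.0102 gf 62.08490967750549
[0.0005, 0.0002, -0.485] [0.0059, -0.0004, -0.0171] rows 3.5
```

View pics/s3.png

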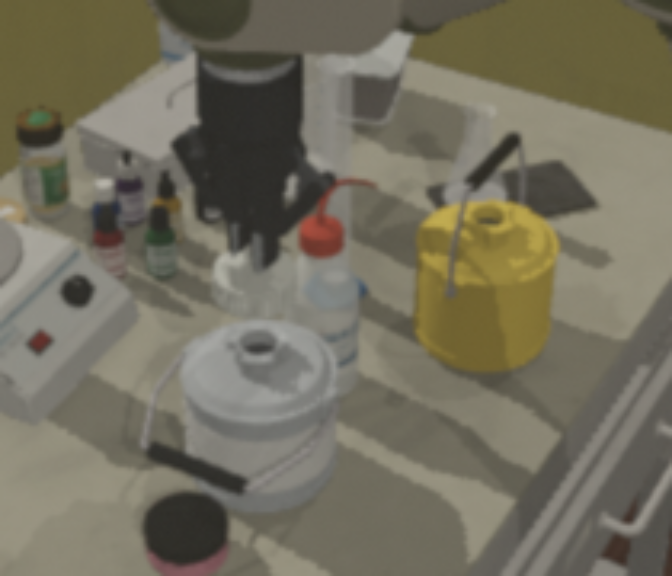

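The cap is in the fingers (crop 245,280), the neck is open and the can still stands. That is my 10th and last picture, so the rest is checked with numbers only. Rising next.

step_arm(
  targets=[
    [[0,0,-0.1],[0,0,0]],
    [[0,0,-0.2],[0,0,0]],
    [[0,0,-0.32],[0,0,0]],
    [[0,0,-0.42],[0,0,0]],
    [[-0.05,0,-0.485],[0,0,0.08]],
    [[-0.15,0,-0.485],[0,0,0.16]],
    [[-0.26,0,-0.485],[0,0,0.26]],
    [[-0.38,0,-0.485],[0,0,0.36]],
    [[-0.5,0,-0.485],[0,0,0.46]],
    [[-0.62,0,-0.485],[0,0,0.56]],
  ],
)

```text
time_s: 11.52
position: [0.5227, -0.0497, 0.3462]
tool_rot: [[0.441, 0.897, -0.002], [0.897, -0.441, 0.001], [-0.0, -0.002, -1.0]]
ft_force: [0.9, 0.1, -1.4]
grip_width: 0.0106
gripper_force: 62.1
```

```bash
python3 - <<'E'
from h import *
plan([(.489,-.3415,.35,50.7)])
E
```

```text
t 11.5167 p [ 0.5227 -0.0497  0.3462] yaw 63.82 F [ 0.9  0.1 -1.4] w 0.0106 gf 62.078425884246826
[-0.9225, 0.3284, -0.013] [-0.002, 0.0004, 0.2917] rows 7.0
```

step_arm(
  targets=[
    [[-0.12,0.043,-0.01],[0,0,0.1]],
    [[-0.24,0.085,-0.01],[0,0,0.2]],
    [[-0.36,0.13,-0.01],[0,0,0.29]],
    [[-0.48,0.17,-0.01],[0,0,0.29]],
    [[-0.6,0.215,-0.01],[0,0,0.29]],
    [[-0.72,0.257,-0.01],[0,0,0.29]],
    [[-0.83,0.295,-0.01],[0,0,0.29]],
    [[-0.92,0.328,-0.01],[0,0,0.29]],
    [[-0.92,0.328,-0.01],[0,0,0.29]],
    [[-0.92,0.328,-0.01],[0,0,0.29]],
  ],
)

```text
time_s: 12.35
position: [0.4903, -0.3406, 0.3484]
tool_rot: [[0.631, 0.775, -0.002], [0.775, -0.631, 0.002], [0.001, -0.003, -1.0]]
ft_force: [-0.3, 0.5, -1.1]
grip_width: 0.0101
gripper_force: 62.1
```

```bash
python3 - <<'E'
from h import *
plan([])
d=cap('top');W=world(d);im=d['img'].astype(int);x,y,z=W[...,0],W[...,1],W[...,2]
# pad & flask recheck from initial-like masks (arm may occlude)
m=(z<.02)&(im.max(2)<75)&(abs(x-.5165)<.08)&(abs(y+.3085)<.09)
print(m.sum(), cv2.minAreaRect(W[m][:,:2].astype(np.float32)) if m.sum()>20 else '')
d=cap('wrist');K=np.array(d['intrinsics']);R=cv2.Rodrigues(np.array(d['rvec'],float))[0];t=np.ravel(d['tvec'])
v,u=np.mgrid[:400,:640];dx,dy=u-K[0,2],v-K[1,2];r=np.hypot(dx,dy)+1e-9;th=r/K[0,0]
ray=np.stack([dx/r*np.sin(th),dy/r*np.sin(th),np.cos(th)],-1)
zz=d['z_map'].astype(float);W=((ray*(zz/ray[...,2])[...,None])-t)@R;W[zz==0]=np.nan
x,y,z=W[...,0],W[...,1],W[...,2];im=d['img'].astype(int)
m=(abs(z-.005)<.008)&(im.max(2)<75)&(abs(x-.5165)<.09)&(abs(y+.3085)<.1)
m=cv2.morphologyEx(m.astype(np.uint8),cv2.MORPH_OPEN,np.ones((3,3)))>0
r=cv2.minAreaRect(W[m][:,:2].astype(np.float32));print('pad wrist',m.sum(),r,cv2.boxPoints(r).round(4).tolist())
m=(z>.015)&(z<.12)&(np.hypot(x-.537,y+.277)<.06);Q=W[m];print('flask',m.sum(),cv2.minEnclosingCircle(Q[:,:2].astype(np.float32)) if m.sum() else '',np.median(Q,0),np.percentile(Q[:,2],98))
# held cap: tilt plane of points between tips
m=(z>.28)&(z<.36)&(im.min(2)>120)&(np.hypot(x-.489,y+.3415)<.045);Q=W[m];print('cap',len(Q),np.median(Q,0))
fl=Q[abs(Q[:,2]-np.median(Q[:,2]))<.004];A=np.c_[fl[:,:2]-fl[:,:2].mean(0),np.ones(len(fl))];print(np.linalg.lstsq(A,fl[:,2],rcond=None)[0])
print(np.histogram(Q[:,2],bins=np.arange(.28,.36,.005)))
E
```

```text
t 12.35 p [ 0.4903 -0.3406  0.3484] yaw 50.85 F [-0.3  0.5 -1.1] w 0.0101 gf 62.10010528564453
166 ((0.5386655330657959, -0.2818479537963867), (0.08320584148168564, 0.08295750617980957), 51.46368408203125)
pad wrist 379 ((0.5168425440788269, -0.27008870244026184), (0.0822114646434784, 0.03170716390013695), 51.66626739501953) [[0.4788999855518341, -0.29249998927116394], [0.5037999749183655, -0.31220000982284546], [0.5547999739646912, -0.24770000576972961], [0.5299000144004822, -0.2280000001192093]]
flask 1086 ((0.5392311215400696, -0.28028953075408936), 0.03224235773086548) [ 0.53779482 -0.27912072  0.04598958] 0.11180870502218561
cap 5402 [ 0.50477493 -0.32409757  0.34319826]
[-0.00922997 -0.01333284  0.3431557 ]
(array([   0,    0,    0,    0,    0,    0,    0,    0,  116,  222,  238,
        357, 4092,   90,  118]), array([0.28 , 0.285, 0.29 , 0.295, 0.3  , 0.305, 0.31 , 0.315, 0.32 ,
       0.325, 0.33 , 0.335, 0.34 , 0.345, 0.35 , 0.355]))
```

step_arm(
  targets=[
    [[0,0,0.12],[0,0,0]],
    [[0,0,0.25],[0,0,0]],
    [[0,0,0.38],[0,0,0]],
    [[0,0,0.5],[0,0,0]],
    [[0,0,0.62],[0,0,0]],
    [[0,0,0.74],[0,0,0]],
    [[0,0,0.84],[0,0,0]],
    [[0,0,0.92],[0,0,0]],
    [[0,0,0.96],[0,0,0]],
    [[0,0,0.96],[0,0,0]],
  ],
)

```text
time_s: 13.28
position: [0.4901, -0.337, 0.0596]
tool_rot: [[0.628, 0.778, -0.004], [0.778, -0.628, 0.004], [0.001, -0.005, -1.0]]
ft_force: [0.3, 0.2, -1.4]
grip_width: 0.0105
gripper_force: 62.1
```

step_arm(
  targets=[
    [[0,0,0.02],[0,0,0]],
    [[0,0,0.035],[0,0,0]],
    [[0,0,0.05],[0,0,0]],
    [[0,0,0.06],[0,0,0]],
    [[0,0,0.06],[0,0,0]],
    [[0,0,0.06],[0,0,0]],
  ],
)

```text
time_s: 13.78
position: [0.4908, -0.3395, 0.0444]
tool_rot: [[0.63, 0.777, 0.0], [0.777, -0.63, -0.0], [-0.0, 0.0, -1.0]]
ft_force: [-1.1, 0.6, -0.3]
grip_width: 0.0108
gripper_force: 62.1
```

step_arm(
  targets=[
    [[-0.007,0,0.008],[0,0,0]],
    [[-0.007,0,0.016],[0,0,0]],
    [[-0.007,0,0.024],[0,0,0]],
    [[-0.007,0,0.03],[0,0,0]],
    [[-0.007,0,0.034],[0,0,0]],
    [[-0.007,0,0.034],[0,0,0]],
    [[-0.007,0,0.034],[0,0,0]],
  ],
)

```text
time_s: 14.37
position: [0.4894, -0.3412, 0.0349]
tool_rot: [[0.63, 0.777, 0.0], [0.777, -0.63, -0.001], [-0.0, 0.001, -1.0]]
ft_force: [-2.5, 1.0, 8.2]
grip_width: 0.0104
gripper_force: 63.3
```

In contact (8 N). Releasing gently and backing up.

step_arm(
  targets=[
    [[0,0,0],[0,0,0]],
    [[0,0,0],[0,0,0]],
    [[0,0,0],[0,0,0]],
    [[0,0,0],[0,0,0]],
    [[0,0,-0.01],[0,0,0]],
    [[0,0,-0.03],[0,0,0]],
    [[0,0,-0.08],[0,0,0]],
    [[0,0,-0.16],[0,0,0]],
    [[0,0,-0.28],[0,0,0]],
    [[0,0,-0.4],[0,0,0]],
  ],
  jaw=32,
)

```text
time_s: 15.2
position: [0.4891, -0.3407, 0.1553]
tool_rot: [[0.63, 0.777, -0.001], [0.777, -0.63, 0.001], [0.0, -0.001, -1.0]]
ft_force: [-0.6, -1.7, -0.6]
grip_width: 0.0322
gripper_force: 0.0
```

step_arm(
  targets=[
    [[0,0,-0.12],[0,0,0]],
    [[0,0,-0.24],[0,0,0]],
    [[0,0,-0.36],[0,0,0]],
    [[-0.12,0,-0.45],[0,0,0]],
    [[-0.24,0,-0.45],[0,0,0]],
    [[-0.36,0,-0.45],[0,0,0]],
    [[-0.48,0,-0.45],[0,0,0]],
    [[-0.6,0,-0.45],[0,0,0]],
    [[-0.6,0,-0.45],[0,0,0]],
  ],
)

```text
time_s: 15.95
position: [0.3721, -0.485, 0.2887]
tool_rot: [[0.634, 0.773, -0.001], [0.773, -0.634, -0.001], [-0.001, -0.001, -1.0]]
ft_force: [-0.2, -0.4, -0.2]
grip_width: 0.0319
gripper_force: 0.0
```

```bash
python3 - <<'E'
from h import *
plan([])
d=cap('top');W=world(d);im=d['img'].astype(int);x,y,z=W[...,0],W[...,1],W[...,2]
m=(np.hypot(x-.49,y+.341)<.04)&(z>.02)&(z<.06);Q=W[m]
print('cap',len(Q),cv2.minEnclosingCircle(Q[:,:2].astype(np.float32)) if len(Q) else '',np.percentile(Q[:,2],[5,50,95]))
f=Q[(Q[:,2]<.038)];A=np.c_[f[:,:2]-f[:,:2].mean(0),np.ones(len(f))];print('flat fit',np.linalg.lstsq(A,f[:,2],rcond=None)[0])
for n,(xx,yy,r,zl,zh) in dict(can=(.526,.1355,.08,.09,.14),jar=(.525,.244,.05,.025,.04),yel=(.45,-.1,.09,.09,.125),wash=(.53,.02,.06,.08,.21),flask=(.537,-.277,.04,.045,.12)).items():
    m=(np.hypot(x-xx,y-yy)<r)&(z>zl)&(z<zh);Q=W[m];print(n,len(Q),np.round(cv2.minEnclosingCircle(Q[:,:2].astype(np.float32))[0],4),Q.mean(0).round(4))
m=(z<.02)&(im.max(2)<75)&(abs(x-.5165)<.08)&(abs(y+.3085)<.09);print('pad',cv2.minAreaRect(W[m][:,:2].astype(np.float32)))
m=(im.max(2)<60)&(abs(x-.526)<.06)&(abs(y-.22)<.03)&(z>.05);print('grip',m.sum(),np.median(W[m],0))
E
```

```text
t 15.95 p [ 0.3721 -0.485   0.2887] yaw 50.64 F [-0.2 -0.4 -0.2] w 0.0319 gf 0.0
cap 261 ((0.4888871908187866, -0.34259310364723206), 0.03204264119267464) [0.0234856  0.03152402 0.05497906]
flat fit [-0.01740539 -0.00181264  0.02959426]
can 1115 [0.5263 0.1458] [0.5249 0.1351 0.1096]
jar 191 [0.5236 0.2454] [0.5232 0.2494 0.0337]
yel 788 [ 0.446  -0.1053] [ 0.4541 -0.1035  0.1083]
wash 323 [0.5276 0.0212] [0.5297 0.0235 0.1366]
flask 138 [ 0.5381 -0.281 ] [ 0.5368 -0.2783  0.0765]
pad ((0.5159803628921509, -0.3104305863380432), (0.1603243350982666, 0.0833495631814003), 50.41740036010742)
grip 93 [0.51829906 0.22656891 0.07820577]
```

```bash
python3 -c "
from h import *
print(close_job())"
```

```text
the job is handed in; nothing more can be done
None
```

The job is handed in at about 16 s of the 62 s. The handle is down on the jar side, the cap was unlocked and lifted off, and it sits flat and right way up on the free half of the pad. The can, jar, wash bottle, flask and yellow can measured unmoved at the end; the cylinder and tall beaker were not re-measured, and I don't have the verdict.

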